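# Index the hub jig to its bar mark and lock it

## Task

Turn the crank of the hub jig until the wheel's sector with the raised bar shows whole in the window of the cover, while the latch still stands up. Then tip the latch over onto the wheel and ease the wheel gently along, keeping the bar in the window, until the latch drops fully home into its notch and locks the wheel there; never force the wheel against the latch or press the latch down hard. Let go, and leave the other things on the bench alone.

Things in the scene. Friction and masses are not known exactly. Their poses are not given: they have to be found in the camera images.
- jig: Grey base plate of the hub jig, fixed to the bench, 250 x 210 x 12 mm (x -110 to +140). Origin on the wheel's axis at bench level; z up, x from the axis to the window (away from the robot). An aluminium cover 46 mm high reaches over the wheel's far side (x 36 to 112, y -60 to +60); outside the window it has an open slot 38 mm wide for the latch. Cheeks at x 116, 56 mm high, carry the latch.
- wheel: The wheel: aluminium disc, top 36 mm high, with a steel index ring (radius 93 mm, top 34 mm high). Origin on its axis at bench level, x towards its bar mark. Bearing friction 0.25 N m (3 N at the grip). Yaw relative to the jig 0 = bar at the window middle; starts at +0.8 to +1.8 rad (bar anticlockwise), range -0.5 to +2.1. Hub in its middle 60 mm wide, 66 mm high. Six sectors, one notch each.
- mark (a point): Middle of the raised bar on the wheel, on its top, 39 mm high, 58 mm from the axis; bar 20 mm (radial) x 7 x 3 mm. The other sectors have round pips. The index ring is clamped on by hand, so the bar sector's notch (12.6 mm wide, through the ring) lies up to 0.16 rad off the bar's line, either way; this cannot be known beforehand, only felt.
- window (a point): Middle of the window in the cover: 38 mm wide (jig y), 31 mm long (jig x 44 to 75), 59 mm from the wheel's axis along the jig's x, 46 mm over the bench.
- handle (a point): Middle of the crank's upright black grip: 16 mm diameter, from 42 to 88 mm over the bench; this point is 68 mm high, 85 mm from the wheel's axis, straight opposite the bar. It stands on a steel strap 18 mm wide that is 42 mm high.
- latch: Steel gravity latch, 80 g, hinged on a pin along the jig's y at jig x 116, 46 mm high (origin). Starts standing up, leaning 16 degrees back from the wheel on a stop. Tipped towards the wheel past upright it falls by itself (about 1 s); its nose rides on the ring and drops into a notch that comes under it within 1.3 mm, locking the wheel both ways. Its force on the wheel must stay under 8 N.
- latch_nose (a point): Middle of the lower end of the latch's nose (10 mm wide along the jig's y, 8 mm thick, square). Height over the bench: about 83 mm standing up, 34 mm resting on the ring, 24 mm fully home in a notch.
- latch_tip (a point): Free end of the latch's arm (arm 12 mm wide, 8 mm thick, reaching 50 mm from the pin): about 92 mm over the bench at jig x about 136 while standing up, 52 mm when home.
- nut: Bystander: aluminium wheel nut, 60 mm wide, 38 mm high, near the jig. Origin under its centre.
- wrench: Bystander: steel wrench lying beside the jig.
- driver: Bystander: screwdriver lying beside the jig.
- tape: Bystander: roll of grey tape, 100 mm wide, 25 mm high, near the jig. Origin under its centre.
- spray: Bystander: grey can, 60 mm wide, 160 mm high. Origin under its centre.
- gauge: Bystander: round black pressure gauge, 64 mm wide, 32 mm high. Origin under its centre.
- mug: Bystander: white mug, 80 mm wide, 90 mm high. Origin under its centre.

How it is judged:
By the outcome, as a careful person would: the job done as asked, in the order asked, and still so for the second after the job is handed in, with the robot touching nothing.
It also fails if it takes over 64 s, if anything falls off the work surface, if the arm or the gripper's body presses on something with over 40 N, if the wrist force passes 120 N, or if a joint passes its speed limit or range.

## Robot

A 7-joint arm with a two-finger parallel gripper is mounted at the origin on the work surface. World frame = base frame: x ahead of the robot, y to its left, z up, the work surface at z = 0. Lengths are in m, angles in degrees, forces in N, time in s.
With the tool pointing down it reaches from about 0.425 to 0.875 m from the base axis. Payload 4.7 kg.
Tool frame: the origin (TCP) lies at the very end of the fingers, on their centre line; the grasp point (between the pads) lies env.tcp_to_grasp behind it (env.tcp_to_grasp is the distance from the TCP to the grasp point, in m); z points along the fingers, x is the direction in which the jaws open and shut, and the axes are right-handed (so a half turn about z gives the same grasp; the last joint's range is limited). The gripper opens to 87 mm and grips with 3 to 60 N. Pads are 19 mm wide; open, the fingers measure 117 mm over their backs; the gripper's body (75 mm by 190 mm) begins 51 mm behind the grasp point.
Start: joints at [65.38, 18.392, -4.016, 83.108, 1.295, 78.541, -3.26], TCP at [0.279, -0.587, 0.223] pointing down, gripper open.
Joint ranges: [-163.93, 163.93], [-17.29, 119.83], [-79.2, 71.16], [3.27, 140.29], [-89.18, 269.18], [5.43, 117.66], [-154.24, 154.24]. Speed limits (degrees/s): [147.25, 147.25, 180, 180, 180, 180, 180].

## Interface

Orientations are given as [roll, pitch, yaw] about the fixed x, y, z axes, in that order (R = Rz(yaw) Ry(pitch) Rx(roll)).
In Python, from cell import env gives the robot as it stands. The module is installed in compiled form; this text tells all that it offers.
- The arm moves only by the tool send_rows, never from a script. Its argument "steps" is a list of rows, each a list of 3 entries, a list of its own where there are three numbers: the shift along the tool's x, y, z in m, then the turn, a rotation vector about the tool's x, y, z in rad, then the finger opening in m, from 0 to 0.087. A call has exactly 5 rows; each row is the pose to reach, as a shift and turn from the pose commanded when the call began, along the tool's axes at that moment; what a row does not reach only later rows make up. A row lasts 1/12 s, in which the tool goes at most 41.7 mm and 7.16 degrees, less where a joint would pass 70% of its speed; a pose out of reach is approached as far as the arm can. A call with a gripper value outside its range is refused whole. The fingers move at their own pace and stop on an object; "grip_force" is the grip in N (left out, the last holds). Time passes only in rows, so rows that repeat a pose let the fingers close, or fill a call up. It gives the time, the measured TCP pose, the force and the opening at its end, in the units of the state.
- env.get_obs(): the state, without advancing time (a new reading comes with each control period).
- env.read_camera(name): name is "scene" or "top"; returns a dict with "pixels" (400x640x3 uint8, red, green, blue), "fx", "fy", "cx", "cy" (pixels), "k1" (the pictures are not rectified: a ray, as slopes to the right and down, at radius r is drawn at 1 + k1 r^2 times it, then the intrinsics apply), "position" and "rotation" of the camera in the world. Camera axes: x right, y up, looking along -z (the intrinsics and any distortion apply to the point x, -y, -z); pixel columns grow to the right and rows downward; lengths in m; the calibration is good to about 2 mm. A picture is of the moment at which its call begins. There is no depth.
- env.sign_off(): hands the job in, once; it reports no verdict.
The state is a dict: "time_s": time; "qpos": joint angles; "joint_velocities": joint speeds; "effort": joint torques, N m; "tool_pos": TCP position; "tool_rot": TCP orientation; "force": force on the tool from outside, world axes, zero at the start; "wrist_torque": the same for the moment, N m; "grip_width": finger opening in m.
Only numpy, scipy, OpenCV 4.12 (cv2) and the standard library are available. Lean on these libraries where they do the work, as an engineer would, in place of code of your own. Each camera call takes 0.05 s, during which the arm holds its last target.

## Working session

There is one attempt and no reset: what is moved stays moved. The work goes in short steps, Python scripts to look and compute and a tool call to move; the robot and the scene stay as the last step left them, time stands still between calls to the robot, and variables do not carry over. Pictures are saved under pics/ and viewed, and the job is handed in when it is done.

Besides the shell and the picture viewer there is one more tool, called after "Emit:" as a command line: name --argument value ..., lists and objects as JSON in quotes. send_rows: Moves the arm, as the interface text tells. Its arguments: {"type":"object","properties":{"steps":{"type":"array"},"grip_force":{"type":"number"}},"required":["steps"]}

```bash
mkdir -p pics
cat > h.py <<'E'
import numpy as np, cv2
from cell import env
from scipy.spatial.transform import Rotation as R
def cam(n,fn=None):
    c=env.read_camera(n)
    if fn: cv2.imwrite('pics/'+fn,c['pixels'][:,:,::-1])
    return c
def rot(c):
    r=np.array(c['rotation'],float)
    if r.shape==(3,3): return r
    if r.size==4: raise Exception(r)
    return R.from_euler('xyz',r,degrees=True).as_matrix()
def ray(c,u,v):
    a=np.array([(u-c['cx'])/c['fx'],(v-c['cy'])/c['fy']]);s=a.copy()
    for _ in range(30): s=a/(1+c['k1']*(s@s))
    return rot(c)@np.array([s[0],-s[1],-1])
def pt(c,u,v,z):
    d=ray(c,u,v);p=np.array(c['position']);return p+d*(z-p[2])/d[2]
def proj(c,P):
    q=rot(c).T@(np.array(P)-c['position']);s=np.array([q[0],-q[1]])/-q[2]
    s=s*(1+c['k1']*(s@s));return s[0]*c['fx']+c['cx'],s[1]*c['fy']+c['cy']
E
python3 - <<'E'
from h import *
for n in('scene','top'):
    c=cam(n,n+'0.png');print(n,{k:v for k,v in c.items() if k!='pixels'})
print(env.get_obs(),env.tcp_to_grasp)
E
```

```text
scene {'fx': 478.51225447738415, 'fy': 478.51225447738415, 'cx': 311.4762960932425, 'cy': 197.8532426148413, 'k1': -0.11125173611306186, 'position': array([0.9455496 , 0.42690638, 0.96144953]), 'rotation': array([ 31.6649346 ,   0.29429363, 133.78941161])}
top {'fx': 484.9101896421642, 'fy': 484.9101896421642, 'cx': 317.7716719402755, 'cy': 199.55481846378984, 'k1': -0.024821363378018383, 'position': array([0.39627763, 0.02035103, 1.30398544]), 'rotation': array([  7.94830455,   0.71507701, -89.22037972])}
{'time_s': 0.1, 'qpos': array([65.37896589, 18.43533048, -4.0157208 , 83.16843667,  1.29524066,
       78.54321963, -3.25850504]), 'joint_velocities': array([-0.09120739, -0.0847778 ,  0.12209471, -0.16513055,  0.05101048,
       -0.05731211, -0.01682265]), 'effort': array([ 3.20358959e-04, -4.92573595e+01, -4.05710209e-01, -3.13396561e+01,
       -6.41827332e-02,  3.95120785e-02,  8.43223279e-05]), 'tool_pos': array([ 0.27883766, -0.58658341,  0.22156047]), 'tool_rot': array([ 1.79994211e+02,  1.01735991e-01, -6.45676422e+01]), 'force': array([-0.35712938,  0.57707383,  0.20807546]), 'wrist_torque': array([ 0.0176146 , -0.00565956, -0.00043496]), 'grip_width': 0.0869205513980566} 0.0187
```

View pics/scene0.png

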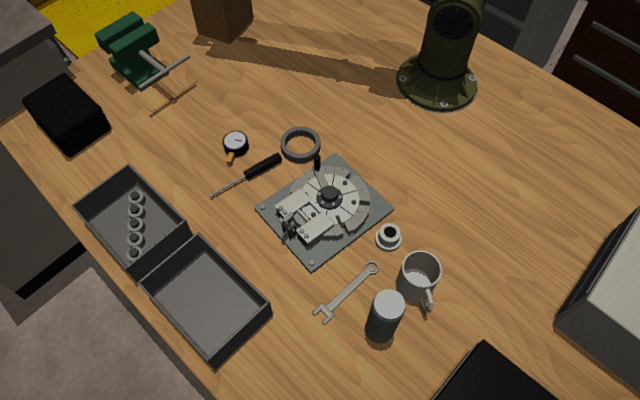

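View pics/top0.png

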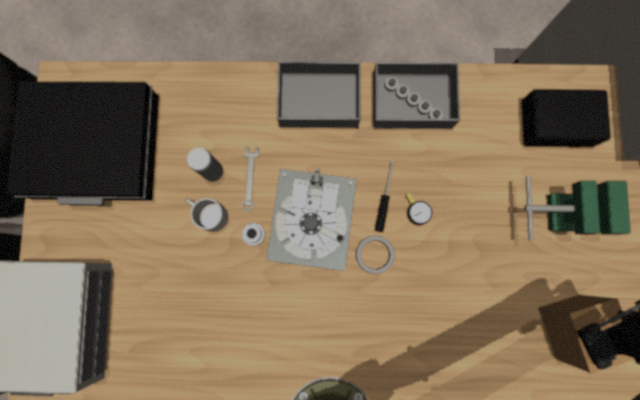

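The scene image shows the jig near (325,210) and the top image shows it near (311,220). The black grip is at about (340,238) in the top view. Next I'll zoom in.

Run:
```python
import cv2
a=cv2.imread('pics/scene0.png')[140:280,245:405];cv2.imwrite('pics/s0z.png',cv2.resize(a,(800,700)[:2],interpolation=cv2.INTER_CUBIC)[:600] if 0 else cv2.resize(a,(640,560),interpolation=cv2.INTER_CUBIC))
a=cv2.imread('pics/top0.png')[160:280,255:365];cv2.imwrite('pics/t0z.png',cv2.resize(a,(550,600),interpolation=cv2.INTER_CUBIC))
```

```text
(no output)
```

View pics/s0z.png

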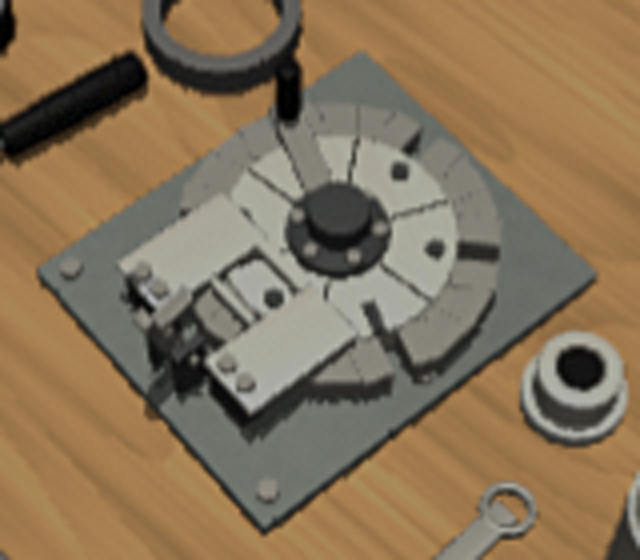

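View pics/t0z.png

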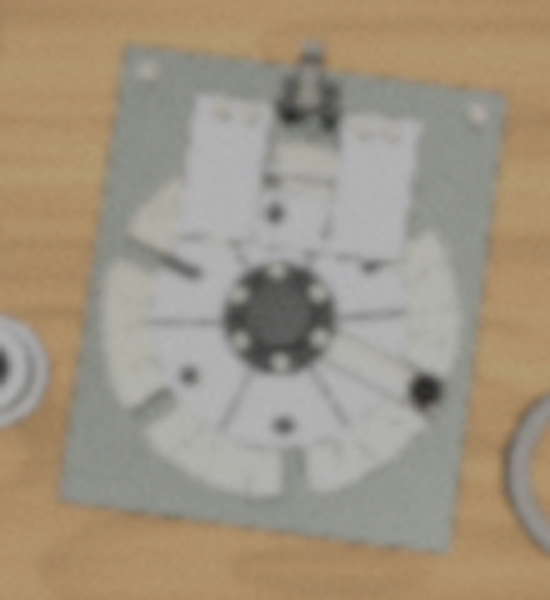

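```bash
cat > loc.py <<'E'
from h import *
ct=env.read_camera('top');cs=env.read_camera('scene')
T=lambda u,v:(u/5+255-.4,v/5+160-.4)
S=lambda u,v:(u/4+245-.4,v/4+140-.4)
E
python3 - <<'E'
from loc import *
# jig-frame corners: far-left(+x,+y), far-right(140,-105), near-right(-110,-105), near-left
J=np.array([[.14,.105],[.14,-.105],[-.11,-.105],[-.11,.105]])
def fit(P):
    P=np.array(P)[:,:2];a=J-J.mean(0);b=P-P.mean(0)
    th=np.arctan2((a[:,0]*b[:,1]-a[:,1]*b[:,0]).sum(),(a*b).sum())
    M=np.array([[np.cos(th),-np.sin(th)],[np.sin(th),np.cos(th)]])
    t=P.mean(0)-M@J.mean(0);print(np.degrees(th),t,'res',(P-(J@M.T+t)).round(4).tolist());return th,t
t=[pt(ct,*T(*p),.012) for p in[(125,45),(507,93),(445,550),(62,500)]]
fit(t)
s=[pt(cs,*S(*p),.012) for p in[(265,532),(40,270),(365,55),(597,275)]]
fit(s)
print('hub',pt(ct,*T(280,313),.066),pt(cs,*S(340,207),.066))
print('grip',pt(ct,*T(427,388),.088),pt(cs,*S(289,69),.088))
print('bar',pt(ct,*T(182,265),.039),pt(cs,*S(371,315),.039))
E
```

```text
-6.780542411863304 [0.51038504 0.05670091] res [[-0.0016, -0.0006], [-0.001, 0.0004], [0.002, 0.0029], [0.0007, -0.0027]]
-7.114179263746955 [0.5111136  0.06054108] res [[-0.0008, -0.0007], [-0.0021, 0.0014], [0.0022, 0.0023], [0.0008, -0.003]]
hub [0.5101232  0.05572938 0.066     ] [0.51009553 0.05876794 0.066     ]
grip [ 0.47133357 -0.01912058  0.088     ] [ 0.47254868 -0.01586306  0.088     ]
bar [0.53725306 0.10838485 0.039     ] [0.53709547 0.10790117 0.039     ]
```

Run:
```python
from loc import *
A=np.array([.5108,.0578]);ps=[]
for c,dA in((ct,(0,-.0015)),(cs,(0,.0015))):
    # polar: rows radius 20..100mm, cols angle world 360..0
    th=np.radians(np.arange(0,360,.5));r=np.arange(.02,.1,.0004)
    mx=np.zeros((len(r),len(th)),np.float32);my=mx.copy()
    for i,a in enumerate(r):
        for j,t in enumerate(th):
            mx[i,j],my[i,j]=proj(c,[A[0]+dA[0]+a*np.cos(t),A[1]+dA[1]+a*np.sin(t),.035 if a>.072 else .037])
    ps.append(cv2.remap(c['pixels'],mx,my,cv2.INTER_CUBIC)[:,:,::-1])
im=np.vstack(ps)
for d in range(0,360,30): cv2.line(im,(2*d,0),(2*d,6),(0,0,255),1)
cv2.imwrite('pics/polar.png',im)
```

```text
(no output)
```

View pics/polar.png

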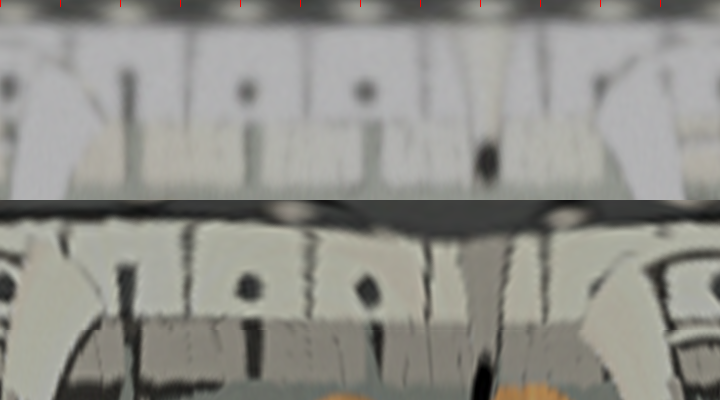

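Both views show the bar at about 63.5° (world) and the notches about 2.8° anticlockwise of the bar and pips. The wheel therefore needs to turn roughly 70° clockwise. Now I'll move above the grip.

```bash
cat > go.py <<'E'
import sys
from h import *
# usage: go.py x y z yaw nrows
x,y,z,yaw,n=map(float,sys.argv[1:6]);o=env.get_obs()
r0=R.from_euler('xyz',o['tool_rot'],degrees=True);r1=R.from_euler('xyz',[180,0,yaw],degrees=True)
d=r0.inv().apply(np.array([x,y,z])-o['tool_pos']);v=(r0.inv()*r1).as_rotvec()
for k in range(1,int(n)+1): print((d*k/n).round(4).tolist(),(v*k/n).round(3).tolist())
E
python3 go.py .472 -.018 .15 -7 16
```

```text
[-0.0269, -0.0262, 0.0045] [-0.0, 0.0, -0.063]
[-0.0539, -0.0523, 0.0091] [-0.0, 0.0, -0.126]
[-0.0808, -0.0785, 0.0136] [-0.0, 0.0, -0.188]
[-0.1077, -0.1046, 0.0181] [-0.0, 0.0, -0.251]
[-0.1346, -0.1308, 0.0226] [-0.0, 0.0, -0.314]
[-0.1616, -0.157, 0.0272] [-0.0, 0.0, -0.377]
[-0.1885, -0.1831, 0.0317] [-0.0, 0.0, -0.44]
[-0.2154, -0.2093, 0.0362] [-0.0, 0.0, -0.502]
[-0.2424, -0.2355, 0.0407] [-0.0, 0.0, -0.565]
[-0.2693, -0.2616, 0.0453] [-0.0, 0.0, -0.628]
[-0.2962, -0.2878, 0.0498] [-0.0, 0.0, -0.691]
[-0.3231, -0.3139, 0.0543] [-0.0, 0.0, -0.754]
[-0.3501, -0.3401, 0.0589] [-0.0, 0.0, -0.816]
[-0.377, -0.3663, 0.0634] [-0.0, 0.001, -0.879]
[-0.4039, -0.3924, 0.0679] [-0.0, 0.001, -0.942]
[-0.4309, -0.4186, 0.0724] [-0.0, 0.001, -1.005]
```

Emit:
send_rows --steps '[[[-0.027,-0.026,0.0],[0,0,-0.06],0.05],[[-0.054,-0.052,0.0],[0,0,-0.13],0.05],[[-0.081,-0.078,0.0],[0,0,-0.19],0.05],[[-0.108,-0.105,0.0],[0,0,-0.25],0.05],[[-0.135,-0.131,0.0],[0,0,-0.32],0.05]]' --grip_force 20

```text
time_s: 0.72
tool_pos: [0.3399, -0.407, 0.2225]
tool_rot: [180.0, -0.0, -46.1]
force: [0.6, -0.0, 0.4]
grip_width: 0.0616
```

```bash
python3 go.py .472 -.018 .17 -7 10|sed -n '5p;10p'
```

```text
[-0.0942, -0.1825, 0.0262] [0.0, -0.0, -0.341]
[-0.1885, -0.3651, 0.0525] [0.0, -0.0, -0.682]
```

Emit:
send_rows --steps '[[[-0.019,-0.036,0.004],[0,0,-0.07],0.05],[[-0.038,-0.073,0.008],[0,0,-0.14],0.05],[[-0.057,-0.11,0.012],[0,0,-0.2],0.05],[[-0.075,-0.146,0.016],[0,0,-0.27],0.05],[[-0.094,-0.182,0.02],[0,0,-0.34],0.05]]'

```text
time_s: 1.13
tool_pos: [0.4062, -0.2132, 0.2026]
tool_rot: [180.0, -0.1, -26.6]
force: [0.4, -0.0, -0.1]
grip_width: 0.0505
```

```bash
python3 go.py .472 -.018 .15 -7 5
```

```text
[-0.0057, -0.0408, 0.0105] [0.0, -0.0, -0.068]
[-0.0114, -0.0816, 0.021] [0.0, -0.0, -0.137]
[-0.0171, -0.1224, 0.0315] [0.0, -0.001, -0.205]
[-0.0228, -0.1633, 0.042] [0.001, -0.001, -0.273]
[-0.0285, -0.2041, 0.0525] [0.001, -0.001, -0.341]
```

Emit:
send_rows --steps '[[[-0.006,-0.04,0.008],[0,0,-0.07],0.05],[[-0.011,-0.08,0.016],[0,0,-0.14],0.05],[[-0.017,-0.12,0.024],[0,0,-0.2],0.05],[[-0.023,-0.16,0.032],[0,0,-0.27],0.05],[[-0.028,-0.195,0.04],[0,0,-0.34],0.05]]'

```text
time_s: 1.55
tool_pos: [0.4691, -0.0256, 0.1626]
tool_rot: [180.0, -0.1, -7.0]
force: [1.2, -0.6, 0.4]
grip_width: 0.05
```

```bash
python3 go.py .472 -.018 .12 -7 5
python3 - <<'E'
from h import *
c=cam('scene');cv2.imwrite('pics/s1.png',cv2.resize(c['pixels'][80:280,230:430,::-1],(600,600),interpolation=cv2.INTER_CUBIC))
E
```

```text
[0.0004, -0.0016, 0.0085] [0.0, -0.0, -0.0]
[0.0008, -0.0032, 0.017] [0.0, -0.001, -0.0]
[0.0012, -0.0048, 0.0256] [0.0, -0.001, -0.0]
[0.0016, -0.0063, 0.0341] [0.0, -0.001, -0.0]
[0.0019, -0.0079, 0.0426] [0.0, -0.001, -0.0]
```

View pics/s1.png

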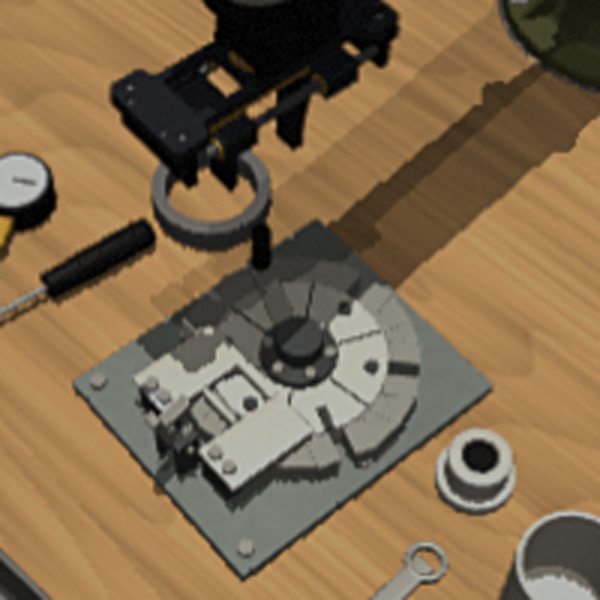

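The gripper is level and above the grip, which sits at (260,245) with the fingers at either side. The latch stands up. Descending.

Emit:
send_rows --steps '[[[0.002,-0.008,0.01],[0,0,0],0.05],[[0.002,-0.008,0.025],[0,0,0],0.05],[[0.002,-0.008,0.04],[0,0,0],0.05],[[0.002,-0.008,0.055],[0,0,0],0.05],[[0.002,-0.008,0.055],[0,0,0],0.05]]'

```text
time_s: 2.02
tool_pos: [0.4694, -0.0208, 0.105]
tool_rot: [-180.0, 0.3, -7.3]
force: [-0.3, 0.7, -0.1]
grip_width: 0.0497
```

```bash
python3 go.py .472 -.018 .053 -7 1
python3 - <<'E'
from h import *
c=cam('scene');cv2.imwrite('pics/s2.png',cv2.resize(c['pixels'][110:210,270:370,::-1],(600,600),interpolation=cv2.INTER_CUBIC))
E
```

```text
[0.0025, -0.0031, 0.052] [-0.0, 0.005, -0.005]
```

View pics/s2.png

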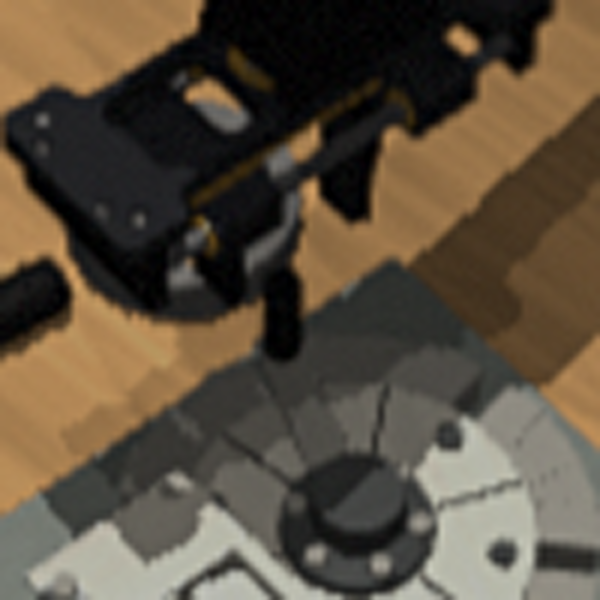

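Emit:
send_rows --steps '[[[0.001,-0.001,0.013],[0,0,0],0.05],[[0.001,-0.001,0.026],[0,0,0],0.05],[[0.001,-0.001,0.039],[0,0,0],0.05],[[0.001,-0.001,0.051],[0,0,0],0.05],[[0.001,-0.001,0.051],[0,0,0],0.05]]'

```text
time_s: 2.48
tool_pos: [0.4716, -0.0201, 0.0552]
tool_rot: [-180.0, 0.2, -7.3]
force: [-1.2, 0.2, 0.7]
grip_width: 0.0501
```

Run:
```python
from h import *
o=env.get_obs();print(o['tool_pos'],o['tool_rot'],o['force'])
c=cam('scene');cv2.imwrite('pics/s3.png',cv2.resize(c['pixels'][110:210,270:370,::-1],(600,600),interpolation=cv2.INTER_CUBIC))
```

```text
[ 0.47156629 -0.02005141  0.05524132] [-1.79999380e+02  1.54983254e-01 -7.29635520e+00] [-1.16767183  0.15764608  0.73044174]
```

View pics/s3.png

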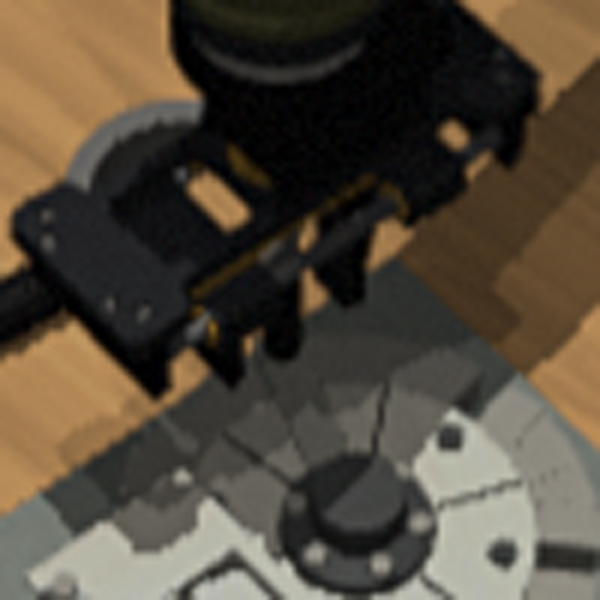

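The grip is between the two fingers, so I'll close.

Emit:
send_rows --steps '[[[0,-0.001,0],[0,0,0],0.03],[[0,-0.001,0],[0,0,0],0.01],[[0,-0.001,0],[0,0,0],0.01],[[0,-0.001,0],[0,0,0],0.01],[[0,-0.001,0],[0,0,0],0.01]]' --grip_force 20

```text
time_s: 2.95
tool_pos: [0.4732, -0.0189, 0.057]
tool_rot: [180.0, -0.0, -7.3]
force: [-0.1, -0.7, 0.2]
grip_width: 0.0244
```

Emit:
send_rows --steps '[[[0,0,0],[0,0,0],0.01],[[0,0,0],[0,0,0],0.01],[[0,0,0],[0,0,0],0.01],[[0,0,0],[0,0,0],0.01],[[0,0,0],[0,0,0],0.01]]'

```text
time_s: 3.37
tool_pos: [0.4724, -0.019, 0.0566]
tool_rot: [180.0, 0.1, -7.3]
force: [-3.8, -0.2, 5.2]
grip_width: 0.0153
```

```bash
cat > arc.py <<'E'
# arc about A from current handle angle by steps of deg (clockwise positive), tool yaw kept
import sys
from h import *
A=np.array([.5107,.0578])
o=env.get_obs();p=o['tool_pos'];r0=R.from_euler('xyz',o['tool_rot'],degrees=True)
step=float(sys.argv[1]);n=int(sys.argv[2])
v=p[:2]-A;a=np.degrees(np.arctan2(v[1],v[0]));print('r',np.hypot(*v),'ang',a,'jig bar yaw',(a+180+6.95+180)%360-180)
rr=.085
for k in range(1,n+1):
    t0=np.radians(a);t=np.radians(a-step*k)
    d=np.array([rr*(np.cos(t)-np.cos(t0)),rr*(np.sin(t)-np.sin(t0)),0])
    print(k,r0.inv().apply(d).round(4).tolist())
E
python3 arc.py 3 5
```

```text
r 0.08585333596156505 ang -116.52759910847226 jig bar yaw 70.42240089152773
1 [-0.0042, -0.0016, 0.0]
2 [-0.0082, -0.0034, 0.0]
3 [-0.0122, -0.0054, 0.0]
4 [-0.0161, -0.0076, 0.0]
5 [-0.0198, -0.01, 0.0]
```

Emit:
send_rows --steps '[[[-0.0042,-0.0016,0],[0,0,0],0.01],[[-0.0082,-0.0034,0],[0,0,0],0.01],[[-0.0122,-0.0054,0],[0,0,0],0.01],[[-0.0161,-0.0076,0],[0,0,0],0.01],[[-0.0198,-0.01,0],[0,0,0],0.01]]'

```text
time_s: 3.78
tool_pos: [0.4562, -0.0078, 0.0567]
tool_rot: [180.0, -0.3, -7.4]
force: [4.7, -2.4, -4.7]
grip_width: 0.0154
```

```bash
python3 arc.py 4 5
```

```text
r 0.08533121493961633 ang -129.71847245443837 jig bar yaw 57.23152754556162
1 [-0.0049, -0.0033, -0.0]
2 [-0.0096, -0.007, -0.0001]
3 [-0.0139, -0.011, -0.0001]
4 [-0.018, -0.0153, -0.0001]
5 [-0.0218, -0.0199, -0.0001]
```

Emit:
send_rows --steps '[[[-0.0048,-0.0035,0],[0,0,0],0.01],[[-0.0094,-0.0073,0],[0,0,0],0.01],[[-0.0137,-0.0114,0],[0,0,0],0.01],[[-0.0177,-0.0158,0],[0,0,0],0.01],[[-0.0214,-0.0204,0],[0,0,0],0.01]]'

```text
time_s: 4.2
tool_pos: [0.4376, 0.0154, 0.0566]
tool_rot: [180.0, -0.3, -7.4]
force: [5.5, -3.8, -5.8]
grip_width: 0.0157
```

```bash
python3 arc.py 3 7
```

```text
r 0.08455266779953624 ang -149.87448322348396 jig bar yaw 37.075516776516054
1 [-0.0026, -0.0036, -0.0]
2 [-0.005, -0.0073, -0.0]
3 [-0.0073, -0.0112, -0.0]
4 [-0.0093, -0.0152, -0.0001]
5 [-0.0111, -0.0192, -0.0001]
6 [-0.0127, -0.0234, -0.0001]
7 [-0.0141, -0.0276, -0.0001]
```

Emit:
send_rows --steps '[[[-0.0024,-0.0037,0],[0,0,0],0.01],[[-0.0047,-0.0075,0],[0,0,0],0.01],[[-0.0069,-0.0114,0],[0,0,0],0.01],[[-0.0088,-0.0154,0],[0,0,0],0.01],[[-0.0105,-0.0195,0],[0,0,0],0.01]]'

```text
time_s: 4.62
tool_pos: [0.4295, 0.0359, 0.0566]
tool_rot: [179.9, -0.3, -7.4]
force: [4.1, -4.5, -4.0]
grip_width: 0.0153
```

```bash
python3 arc.py 3 7
```

```text
r 0.08411425304452942 ang -164.87666631003844 jig bar yaw 22.073333689961544
1 [-0.0016, -0.0042, -0.0]
2 [-0.003, -0.0084, -0.0]
3 [-0.0041, -0.0127, -0.0]
4 [-0.005, -0.017, -0.0]
5 [-0.0057, -0.0214, -0.0]
6 [-0.0062, -0.0259, -0.0001]
7 [-0.0064, -0.0303, -0.0001]
```

Emit:
send_rows --steps '[[[-0.0019,-0.006,0],[0,0,0],0.01],[[-0.0032,-0.012,0],[0,0,0],0.01],[[-0.0042,-0.018,0],[0,0,0],0.01],[[-0.0049,-0.0232,0],[0,0,0],0.01],[[-0.0049,-0.0232,0],[0,0,0],0.01]]'

```text
time_s: 5.03
tool_pos: [0.4261, 0.0607, 0.0565]
tool_rot: [180.0, -0.0, -7.3]
force: [-0.4, -2.3, 1.6]
grip_width: 0.0151
```

```bash
python3 arc.py 1 2;python3 - <<'E'
from h import *
c=cam('scene');cv2.imwrite('pics/s4.png',cv2.resize(c['pixels'][140:280,245:405,::-1],(640,560),interpolation=cv2.INTER_CUBIC))
E
```

```text
r 0.08469389159686544 ang 178.04986010869516 jig bar yaw 4.999860108695202
1 [-0.0001, -0.0015, -0.0]
2 [-0.0002, -0.003, -0.0]
```

View pics/s4.png

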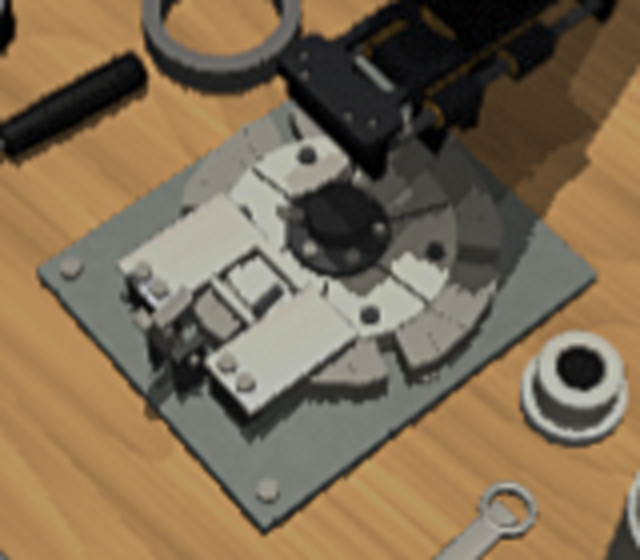

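```bash
cat > win.py <<'E'
import sys
from h import *
A=np.array([.5107,.0578]);yj=np.radians(-6.95)
M=np.array([[np.cos(yj),-np.sin(yj)],[np.sin(yj),np.cos(yj)]])
def W(x,y,z): return np.r_[A+M@[x/1000,y/1000],z/1000]
# rectified jig-view at z=39 over x 40..130,y -30..30, both cams
def rect(c,z,dA,x0=38,x1=142,y0=-35,y1=35,s=6):
    xs=np.arange(x1,x0,-1/s);ys=np.arange(y1,y0,-1/s)
    m=np.array([[proj(c,W(x,y,z)+np.r_[dA,0]) for y in ys] for x in xs],np.float32)
    return cv2.remap(c['pixels'],m[...,0],m[...,1],cv2.INTER_CUBIC)[:,:,::-1]
a=rect(cam('top'),39,(0,-.0015));b=rect(cam('scene'),39,(0,.0015))
for im in(a,b):
    for y in range(-30,31,10): cv2.line(im,(int((35-y)*6),0),(int((35-y)*6),8),(0,0,255) if y else (255,0,0),1)
    for x in range(40,141,10): cv2.line(im,(0,int((142-x)*6)),(8,int((142-x)*6)),(0,0,255),1)
im=np.hstack([a,b]);im=cv2.resize(im,None,fx=.9,fy=.9);cv2.imwrite('pics/'+sys.argv[1],im)
E
python3 win.py w1.png
```

```text
Traceback (most recent call last):
  File "win.py", line 13, in <module>
    for y in range(-30,31,10): cv2.line(im,(int((35-y)*6),0),(int((35-y)*6),8),(0,0,255) if y else (255,0,0),1)
                               ~~~~~~~~^^^^^^^^^^^^^^^^^^^^^^^^^^^^^^^^^^^^^^^^^^^^^^^^^^^^^^^^^^^^^^^^^^^^^^^^
cv2.error: OpenCV(4.12.0) :-1: error: (-5:Bad argument) in function 'line'
> Overload resolution failed:
>  - Layout of the output array img is incompatible with cv::Mat
>  - Expected Ptr<cv::UMat> for argument 'img'
```

```bash
sed -i 's/CUBIC)\[:,:,::-1\]/CUBIC)[:,:,::-1].copy()/' win.py; python3 win.py w1.png
```

```text
(no output)
```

View pics/w1.png

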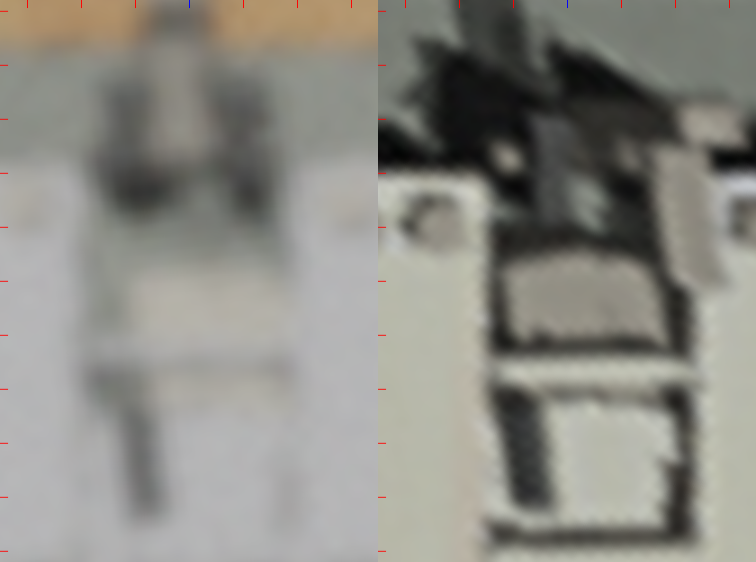

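The bar is the dark strip at about y +8 mm, so the bar yaw is about +8° and it is whole in the window, while the latch stands up. I'll bring it a few degrees nearer the middle before tipping the latch.

Emit:
send_rows --steps '[[[0,-0.0015,0],[0,0,0],0.01],[[-0.0001,-0.003,0],[0,0,0],0.01],[[-0.0002,-0.0045,0],[0,0,0],0.01],[[-0.0002,-0.006,0],[0,0,0],0.01],[[-0.0002,-0.006,0],[0,0,0],0.01]]'

```text
time_s: 5.7
tool_pos: [0.4262, 0.0661, 0.0565]
tool_rot: [179.9, 0.0, -7.3]
force: [-1.6, -4.0, 2.2]
grip_width: 0.0155
```

```bash
python3 arc.py 1 2; python3 win.py w2.png
```

```text
r 0.08493984993614187 ang 174.37416701272625 jig bar yaw 1.3241670127263205
1 [-0.0, -0.0015, -0.0]
2 [-0.0, -0.003, -0.0]
```

View pics/w2.png

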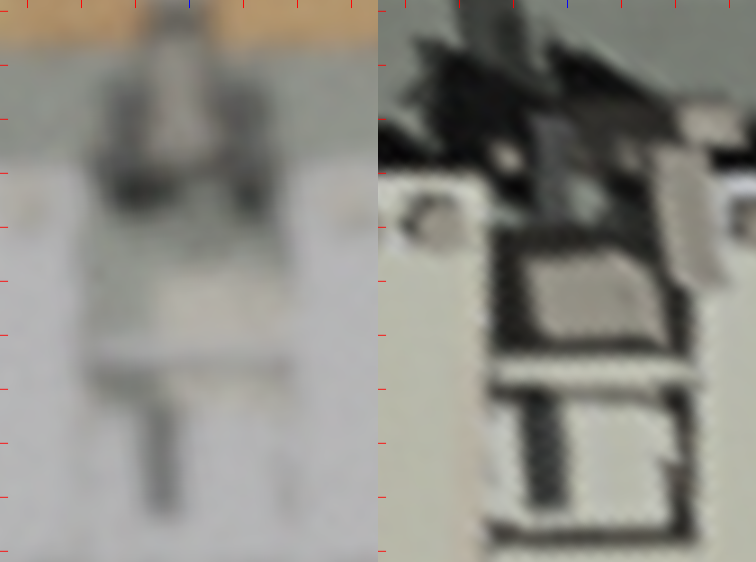

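The bar is at about +4° and fully in the window, and the ring's notch edge shows the notch at about +8°. Now I'll release and go round to the latch.

Emit:
send_rows --steps '[[[0,-0.006,0],[0,0,0],0.03],[[0,-0.006,0],[0,0,0],0.04],[[0,-0.006,0],[0,0,0],0.04],[[0,-0.006,0],[0,0,0],0.04],[[0,-0.006,0],[0,0,0],0.04]]'

```text
time_s: 6.22
tool_pos: [0.4274, 0.0732, 0.0565]
tool_rot: [-180.0, -0.0, -7.2]
force: [0.4, -0.1, 0.5]
grip_width: 0.0371
```

```bash
python3 arc.py 1 2; python3 win.py w3.png
```

```text
r 0.08473716259857882 ang 169.52689663156607 jig bar yaw -3.523103368434022
1 [0.0001, -0.0015, 0.0]
2 [0.0002, -0.003, 0.0]
```

View pics/w3.png

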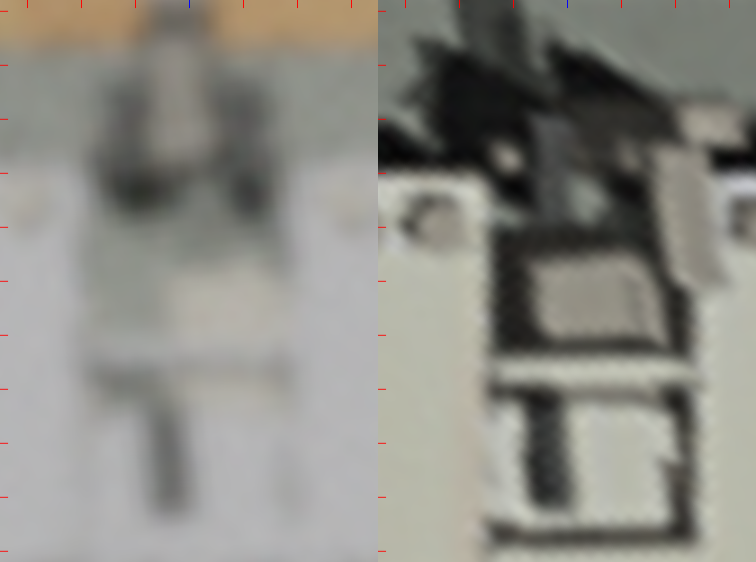

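It moved only slightly, with the bar now at about +3.5° and still whole in the window. Going up.

Emit:
send_rows --steps '[[[0,0,-0.015],[0,0,0],0.04],[[0,0,-0.03],[0,0,0],0.04],[[0,0,-0.05],[0,0,0],0.03],[[0,0,-0.07],[0,0,0],0.02],[[0,0,-0.08],[0,0,0],0.01]]'

```text
time_s: 6.73
tool_pos: [0.4285, 0.073, 0.1387]
tool_rot: [-180.0, -0.2, -7.3]
force: [0.3, 0.1, -0.3]
grip_width: 0.027
```

```bash
python3 - <<'E'
import sys;sys.argv=['','x.png']
from win import *
print(W(175,0,0),W(136,0,0))
E
python3 go.py .6844 .0366 .14 -7 1
```

```text
[0.68441412 0.03662445 0.        ] [0.64570069 0.04134357 0.        ]
[0.2582, 0.0035, -0.0009] [-0.0, -0.004, -0.005]
```

Emit:
send_rows --steps '[[[0.03,0.0005,0],[0,0,0],0.0],[[0.065,0.001,0],[0,0,0],0.0],[[0.1,0.0015,0],[0,0,0],0.0],[[0.14,0.002,0],[0,0,0],0.0],[[0.18,0.0025,0],[0,0,0],0.0]]'

```text
time_s: 7.25
tool_pos: [0.6063, 0.0469, 0.1343]
tool_rot: [180.0, 0.1, -7.3]
force: [0.6, -0.0, 1.1]
grip_width: 0.0006
```

Emit:
send_rows --steps '[[[0.03,0.0005,0],[0,0,0],0.0],[[0.055,0.001,0],[0,0,0],0.0],[[0.078,0.001,0],[0,0,0],0.0],[[0.078,0.001,0],[0,0,0],0.0],[[0.078,0.001,0],[0,0,0],0.0]]'

```text
time_s: 7.67
tool_pos: [0.6823, 0.0367, 0.1337]
tool_rot: [-180.0, 0.2, -7.3]
force: [0.1, 0.2, 0.7]
grip_width: 0.0006
```

```bash
python3 go.py .6844 .0366 .075 -7 1
python3 - <<'E'
from h import *
c=cam('scene');cv2.imwrite('pics/s5.png',cv2.resize(c['pixels'][120:280,230:390,::-1],(600,600),interpolation=cv2.INTER_CUBIC))
E
```

```text
[0.0023, -0.0002, 0.0587] [-0.001, 0.004, -0.005]
```

View pics/s5.png

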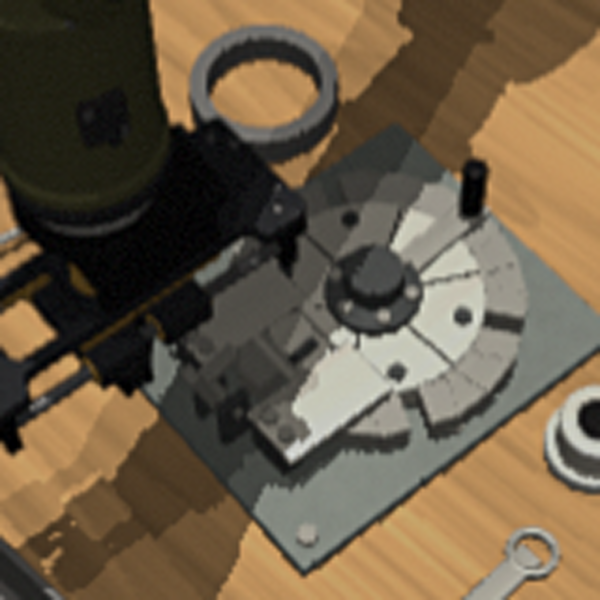

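The closed fingers are behind the standing latch, which is at about (235,370). Lowering.

Emit:
send_rows --steps '[[[0.002,0,0.015],[0,0,0],0.0],[[0.002,0,0.03],[0,0,0],0.0],[[0.002,0,0.045],[0,0,0],0.0],[[0.002,0,0.056],[0,0,0],0.0],[[0.002,0,0.056],[0,0,0],0.0]]'

```text
time_s: 8.13
tool_pos: [0.6818, 0.0357, 0.0762]
tool_rot: [179.9, 0.4, -7.3]
force: [-0.4, -0.1, -0.5]
grip_width: 0.0007
```

Emit:
send_rows --steps '[[[-0.006,0,0],[0,0,0],0.0],[[-0.012,0,0],[0,0,0],0.0],[[-0.018,0,0],[0,0,0],0.0],[[-0.023,0,0],[0,0,0],0.0],[[-0.028,0,0],[0,0,0],0.0]]'

```text
time_s: 8.55
tool_pos: [0.6568, 0.0401, 0.0814]
tool_rot: [180.0, -0.1, -7.3]
force: [-0.8, -0.1, 0.6]
grip_width: 0.0004
```

Emit:
send_rows --steps '[[[-0.004,0,0],[0,0,0],0.0],[[-0.008,0,0],[0,0,0],0.0],[[-0.012,0,0],[0,0,0],0.0],[[-0.015,0,0],[0,0,0],0.0],[[-0.017,0,0],[0,0,0],0.0]]'

```text
time_s: 8.97
tool_pos: [0.6397, 0.0421, 0.0806]
tool_rot: [180.0, 0.0, -7.3]
force: [-0.7, -0.5, 0.3]
grip_width: 0.0004
```

Run:
```python
from h import *
c=cam('scene');cv2.imwrite('pics/s6.png',cv2.resize(c['pixels'][160:260,260:360,::-1],(600,600),interpolation=cv2.INTER_CUBIC))
```

```text
(no output)
```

View pics/s6.png

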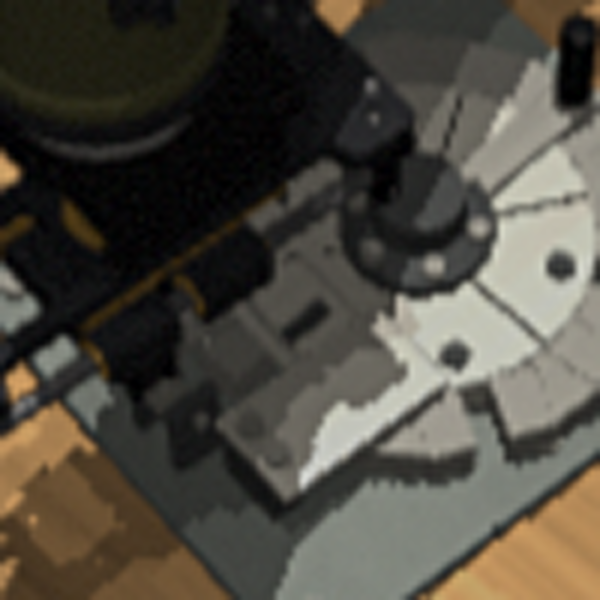

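Emit:
send_rows --steps '[[[-0.003,0,0],[0,0,0],0.0],[[-0.006,0,0],[0,0,0],0.0],[[-0.009,0,0],[0,0,0],0.0],[[-0.012,0,0],[0,0,0],0.0],[[-0.012,0,0],[0,0,0],0.0]]'

```text
time_s: 9.43
tool_pos: [0.6275, 0.0438, 0.0804]
tool_rot: [180.0, 0.0, -7.3]
force: [0.3, 0.4, 0.0]
grip_width: 0.0006
```

Run:
```python
from h import *
c=cam('scene');cv2.imwrite('pics/s7.png',cv2.resize(c['pixels'][160:260,260:360,::-1],(600,600),interpolation=cv2.INTER_CUBIC))
```

```text
(no output)
```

View pics/s7.png

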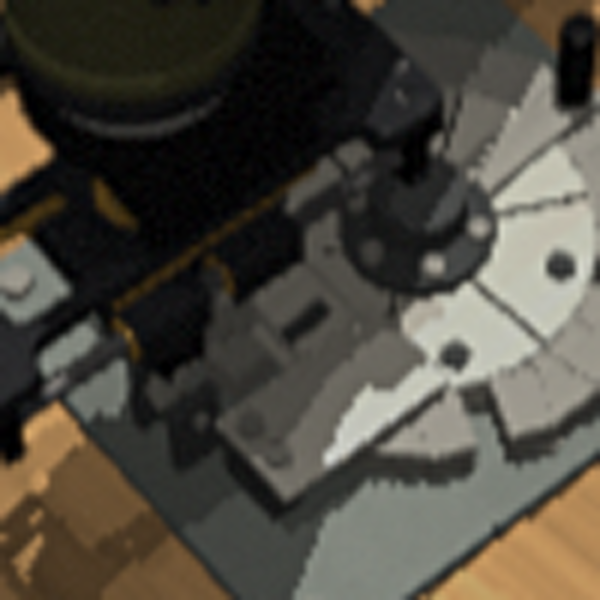

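The latch arm is visible tilting past the fingers at about (210,310). I'll lift straight up a little and look again.

Emit:
send_rows --steps '[[[0,0,-0.01],[0,0,0],0.0],[[0,0,-0.02],[0,0,0],0.0],[[0,0,-0.03],[0,0,0],0.0],[[0,0,-0.045],[0,0,0],0.01],[[0,0,-0.06],[0,0,0],0.02]]'

```text
time_s: 9.9
tool_pos: [0.6285, 0.0437, 0.1422]
tool_rot: [-180.0, -0.0, -7.3]
force: [0.3, -0.5, 0.4]
grip_width: 0.0074
```

```bash
python3 go.py .4265 .0715 .14 -7 1
python3 - <<'E'
from h import *
c=cam('scene');cv2.imwrite('pics/s8.png',cv2.resize(c['pixels'][160:260,260:360,::-1],(600,600),interpolation=cv2.INTER_CUBIC))
E
```

```text
[-0.2039, -0.002, 0.0021] [-0.0, -0.001, -0.005]
```

View pics/s8.png

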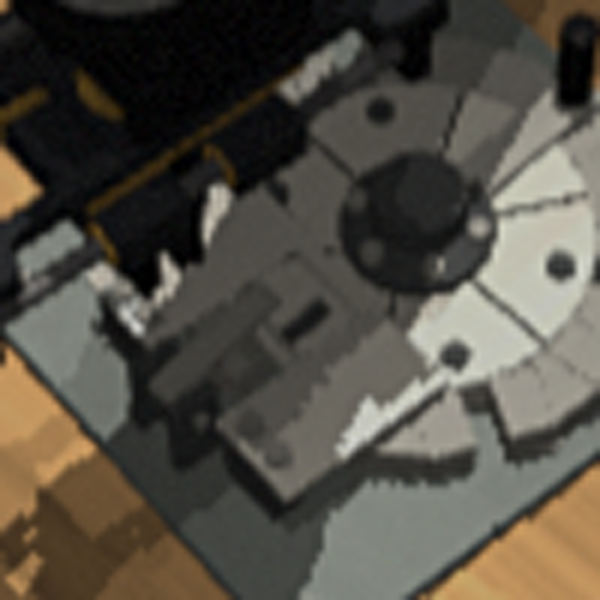

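The latch has fallen and lies along the slot with its nose on the ring. The bar still shows in the window. Next I'll go back over the grip.

Emit:
send_rows --steps '[[[-0.03,0,0],[0,0,0],0.04],[[-0.065,-0.001,0],[0,0,0],0.04],[[-0.1,-0.001,0],[0,0,0],0.04],[[-0.14,-0.0015,0],[0,0,0],0.04],[[-0.17,-0.002,0],[0,0,0],0.04]]'

```text
time_s: 10.37
tool_pos: [0.4573, 0.0678, 0.1404]
tool_rot: [180.0, 0.0, -7.2]
force: [-0.9, 0.8, 0.2]
grip_width: 0.0381
```

Emit:
send_rows --steps '[[[-0.02,0,0],[0,0,0],0.04],[[-0.034,0,0],[0,0,0],0.04],[[-0.034,0,0],[0,0,0],0.04],[[-0.034,0,0],[0,0,0],0.04],[[-0.034,0,0],[0,0,0],0.04]]'

```text
time_s: 10.78
tool_pos: [0.4274, 0.0713, 0.1412]
tool_rot: [-180.0, -0.1, -7.3]
force: [0.1, -0.5, 0.9]
grip_width: 0.0398
```

```bash
python3 win.py w4.png
python3 - <<'E'
from h import *
o=env.get_obs();print(o['tool_pos'],o['tool_rot'],o['grip_width'])
c=cam('scene');cv2.imwrite('pics/s9.png',cv2.resize(c['pixels'][120:270,260:410,::-1],(600,600),interpolation=cv2.INTER_CUBIC))
E
```

```text
[0.4272336  0.07148976 0.14084243] [-1.79945359e+02 -3.44342890e-02 -7.28250021e+00] 0.04000632391486505
```

View pics/s9.png

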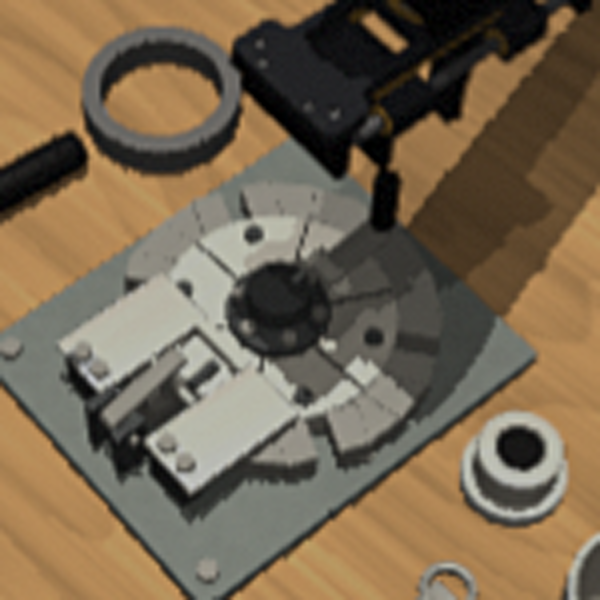

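View pics/w4.png

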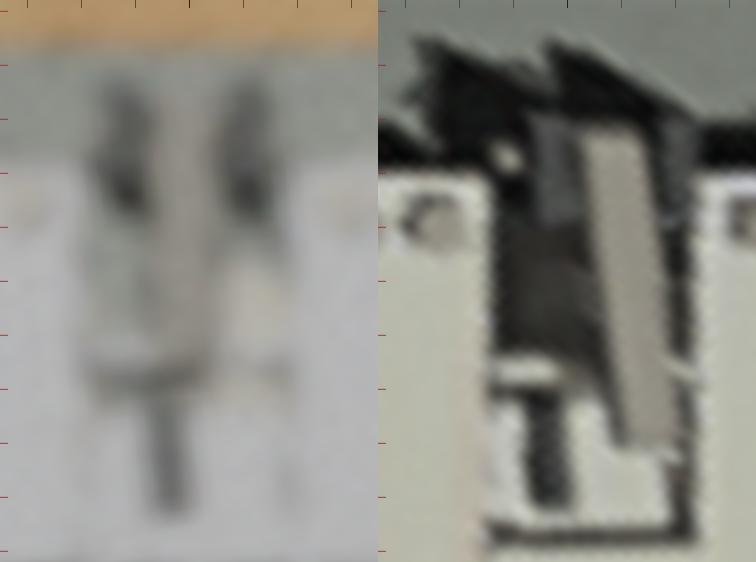

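The latch lies on the ring, the bar is in the window at about +3.5°, and the grip is below the fingers at (387,180) in this crop.

```bash
python3 - <<'E'
import sys;sys.argv=['','x.png']
from win import *
c=cam('scene');print('grip top',pt(c,387/4+260-.4,177/4+120-.4,.088),'mid bottom',pt(c,383/4+259.6,228/4+119.6,.044))
for b in(2,3.5,5): 
    r=np.radians(b);print(b,W(-85*np.cos(r),-85*np.sin(r),68))
E
python3 go.py .4265 .0635 .057 -7 1
```

```text
grip top [0.42551279 0.06174787 0.088     ] mid bottom [0.42841472 0.06550182 0.044     ]
2 [0.42601702 0.06513434 0.068     ]
3.5 [0.42585405 0.06291509 0.068     ]
5 [0.42574922 0.06069232 0.068     ]
[0.0011, 0.008, 0.0834] [-0.001, 0.001, -0.005]
```

Emit:
send_rows --steps '[[[0,0.004,0.01],[0,0,0],0.045],[[0,0.008,0.02],[0,0,0],0.045],[[0,0.008,0.03],[0,0,0],0.045],[[0,0.008,0.038],[0,0,0],0.045],[[0,0.008,0.038],[0,0,0],0.045]]'

```text
time_s: 11.5
tool_pos: [0.4233, 0.0633, 0.1001]
tool_rot: [180.0, 0.2, -7.3]
force: [0.4, -0.6, 0.4]
grip_width: 0.0453
```

Emit:
send_rows --steps '[[[0,0,0.012],[0,0,0],0.045],[[0,0,0.024],[0,0,0],0.045],[[0,0,0.036],[0,0,0],0.045],[[0,0,0.045],[0,0,0],0.045],[[0,0,0.045],[0,0,0],0.045]]'

```text
time_s: 11.92
tool_pos: [0.4237, 0.0635, 0.0559]
tool_rot: [-180.0, 0.2, -7.3]
force: [0.1, 0.7, -0.4]
grip_width: 0.0446
```

```bash
python3 go.py .4262 .063 .057 -7 1
python3 - <<'E'
from h import *
c=cam('scene');cv2.imwrite('pics/s10.png',cv2.resize(c['pixels'][120:220,310:410,::-1],(600,600),interpolation=cv2.INTER_CUBIC))
E
```

```text
[0.0026, 0.0002, -0.0011] [-0.0, 0.003, -0.004]
```

View pics/s10.png

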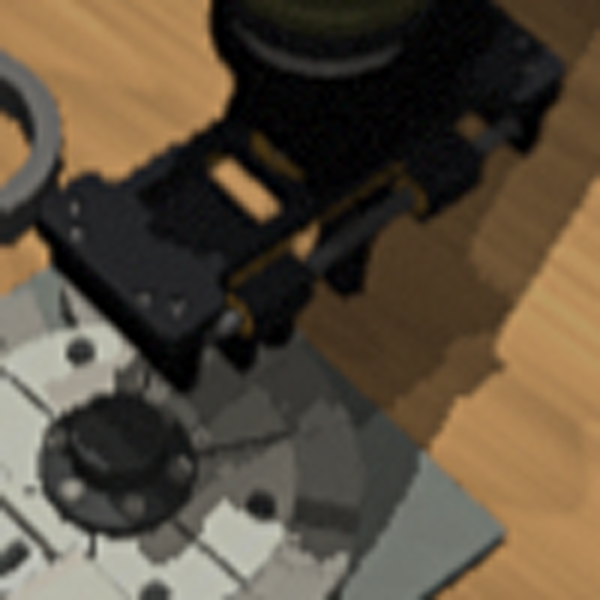

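The grip is between the fingers. I'll close softly so the pad friction itself limits the driving force.

Emit:
send_rows --steps '[[[0.002,0,0],[0,0,0],0.03],[[0.002,0,0],[0,0,0],0.02],[[0.002,0,0],[0,0,0],0.01],[[0.002,0,0],[0,0,0],0.01],[[0.002,0,0],[0,0,0],0.01]]' --grip_force 6

```text
time_s: 12.38
tool_pos: [0.4274, 0.0631, 0.0579]
tool_rot: [180.0, -0.0, -7.3]
force: [-0.0, 0.2, 0.0]
grip_width: 0.0196
```

Emit:
send_rows --steps '[[[0,0,0],[0,0,0],0.01],[[0,0,0],[0,0,0],0.01],[[0,0,0],[0,0,0],0.01],[[0,0,0],[0,0,0],0.01],[[0,0,0],[0,0,0],0.01]]'

```text
time_s: 12.8
tool_pos: [0.4258, 0.0633, 0.0575]
tool_rot: [179.9, 0.2, -7.3]
force: [-4.7, 0.8, 6.1]
grip_width: 0.0162
```

Emit:
send_rows --steps '[[[0,-0.0005,0],[0,0,0],0.01],[[0,-0.001,0],[0,0,0],0.01],[[0,-0.0015,0],[0,0,0],0.01],[[0,-0.002,0],[0,0,0],0.01],[[0,-0.0025,0],[0,0,0],0.01]]'

```text
time_s: 13.22
tool_pos: [0.4258, 0.0643, 0.0575]
tool_rot: [179.8, 0.2, -7.3]
force: [-5.7, -3.6, 7.3]
grip_width: 0.0158
```

```bash
python3 win.py w5.png; python3 -c "
from h import *
print(env.get_obs()['tool_pos'],env.get_obs()['force'])"
```

```text
[0.42582571 0.06440784 0.05746519] [-5.35331615 -2.37963461  6.38831137]
```

View pics/w5.png

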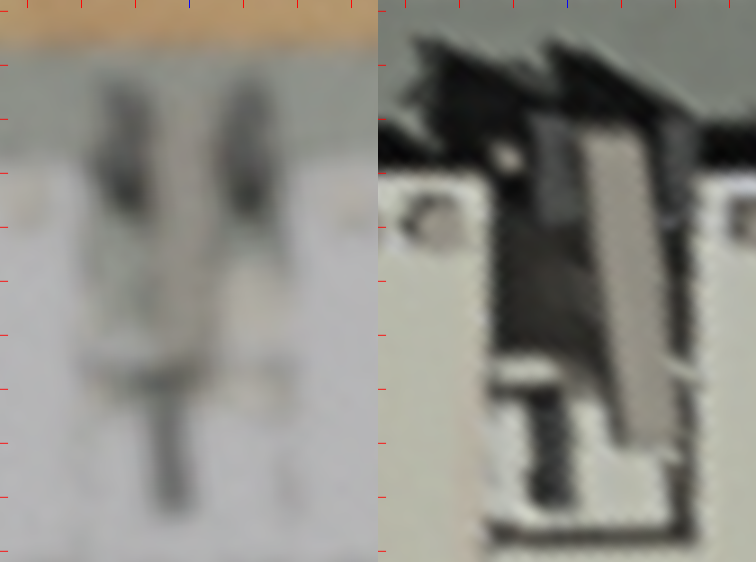

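Emit:
send_rows --steps '[[[0,-0.0005,0],[0,0,0],0.01],[[0,-0.001,0],[0,0,0],0.01],[[0,-0.0015,0],[0,0,0],0.01],[[0,-0.002,0],[0,0,0],0.01],[[0,-0.0025,0],[0,0,0],0.01]]'

```text
time_s: 13.73
tool_pos: [0.426, 0.0667, 0.0574]
tool_rot: [179.8, 0.2, -7.3]
force: [-6.7, -2.3, 6.7]
grip_width: 0.016
```

Emit:
send_rows --steps '[[[0,-0.0005,0],[0,0,0],0.01],[[0,-0.001,0],[0,0,0],0.01],[[0,-0.0015,0],[0,0,0],0.01],[[0,-0.002,0],[0,0,0],0.01],[[0,-0.002,0],[0,0,0],0.01]]'

```text
time_s: 14.15
tool_pos: [0.4262, 0.069, 0.0574]
tool_rot: [179.8, 0.2, -7.3]
force: [-6.0, -2.2, 6.9]
grip_width: 0.0157
```

```bash
python3 win.py w6.png; python3 -c "
from h import *
print(env.get_obs()['tool_pos'],env.get_obs()['force'])"
```

```text
[0.42620917 0.06898237 0.05736307] [-5.15655164 -2.07061329  7.18211086]
```

View pics/w6.png

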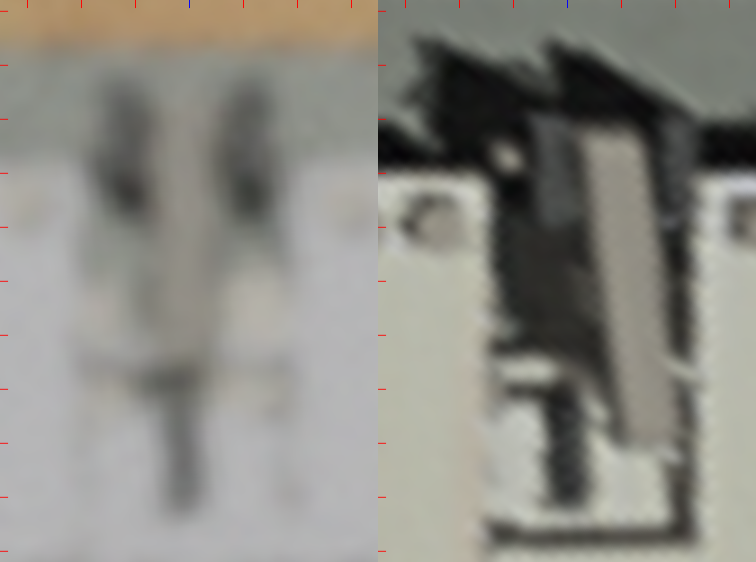

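The bar has moved to about +1° with 2 N of drag. The notch's left edge now shows left of the latch, so about 3–4 mm remain. I'll go on in smaller steps.

Emit:
send_rows --steps '[[[0,-0.0004,0],[0,0,0],0.01],[[0,-0.0008,0],[0,0,0],0.01],[[0,-0.0012,0],[0,0,0],0.01],[[0,-0.0016,0],[0,0,0],0.01],[[0,-0.0016,0],[0,0,0],0.01]]'

```text
time_s: 14.67
tool_pos: [0.4264, 0.0706, 0.0573]
tool_rot: [179.8, 0.2, -7.3]
force: [-6.5, -3.3, 7.4]
grip_width: 0.0158
```

Emit:
send_rows --steps '[[[0,-0.0003,0],[0,0,0],0.01],[[0,-0.0006,0],[0,0,0],0.01],[[0,-0.0009,0],[0,0,0],0.01],[[0,-0.001,0],[0,0,0],0.01],[[0,-0.001,0],[0,0,0],0.01]]'

```text
time_s: 15.08
tool_pos: [0.4265, 0.0715, 0.0574]
tool_rot: [179.8, 0.2, -7.3]
force: [-5.5, -1.2, 5.7]
grip_width: 0.0153
```

```bash
python3 win.py w7.png; python3 -c "
from h import *
print(env.get_obs()['tool_pos'],env.get_obs()['force'])"
```

```text
[0.42655139 0.07149246 0.05736729] [-6.80144749 -2.24876625  6.12993663]
```

View pics/w7.png

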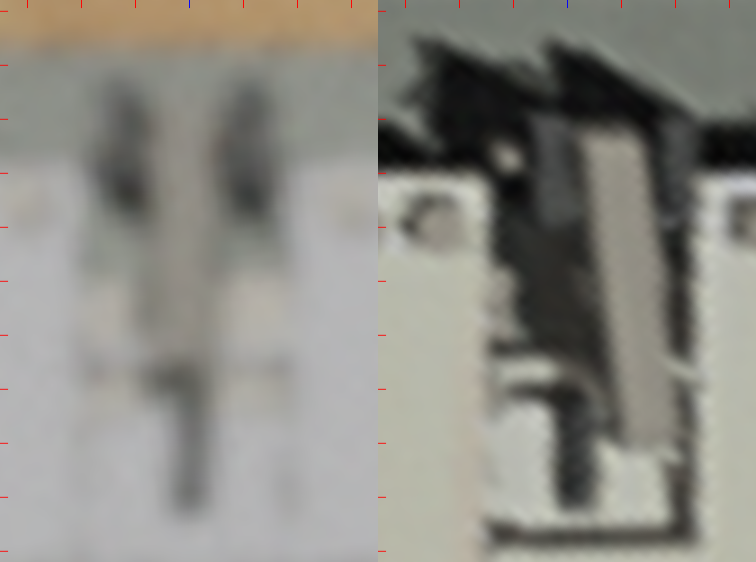

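Emit:
send_rows --steps '[[[0,-0.0003,0],[0,0,0],0.01],[[0,-0.0006,0],[0,0,0],0.01],[[0,-0.0009,0],[0,0,0],0.01],[[0,-0.001,0],[0,0,0],0.01],[[0,-0.001,0],[0,0,0],0.01]]'

```text
time_s: 15.6
tool_pos: [0.4267, 0.0725, 0.0574]
tool_rot: [179.8, 0.2, -7.3]
force: [-5.8, -1.9, 5.7]
grip_width: 0.0158
```

```bash
python3 win.py w8.png; python3 -c "
from h import *
print(env.get_obs()['tool_pos'],env.get_obs()['force'])"
```

```text
[0.42666832 0.07254389 0.05736045] [-5.68698359 -2.96275478  6.00543977]
```

View pics/w8.png

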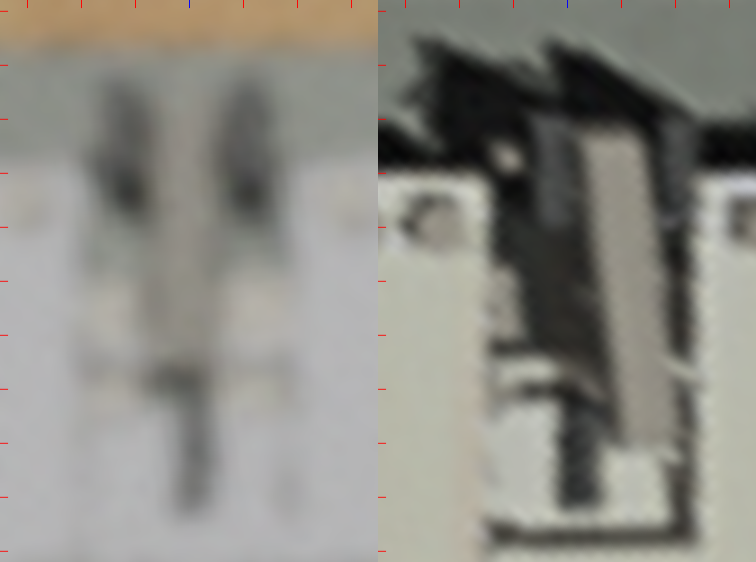

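Emit:
send_rows --steps '[[[0,-0.0003,0],[0,0,0],0.01],[[0,-0.0006,0],[0,0,0],0.01],[[0,-0.0008,0],[0,0,0],0.01],[[0,-0.0008,0],[0,0,0],0.01],[[0,-0.0008,0],[0,0,0],0.01]]'

```text
time_s: 16.12
tool_pos: [0.4269, 0.0737, 0.0574]
tool_rot: [179.9, 0.2, -7.3]
force: [-5.3, -1.6, 5.5]
grip_width: 0.0156
```

```bash
python3 win.py w9.png; python3 -c "
from h import *
print(env.get_obs()['tool_pos'],env.get_obs()['force'])"
```

```text
[0.42686751 0.0737513  0.05736892] [-5.58411371 -1.5642617   5.61352971]
```

View pics/w9.png

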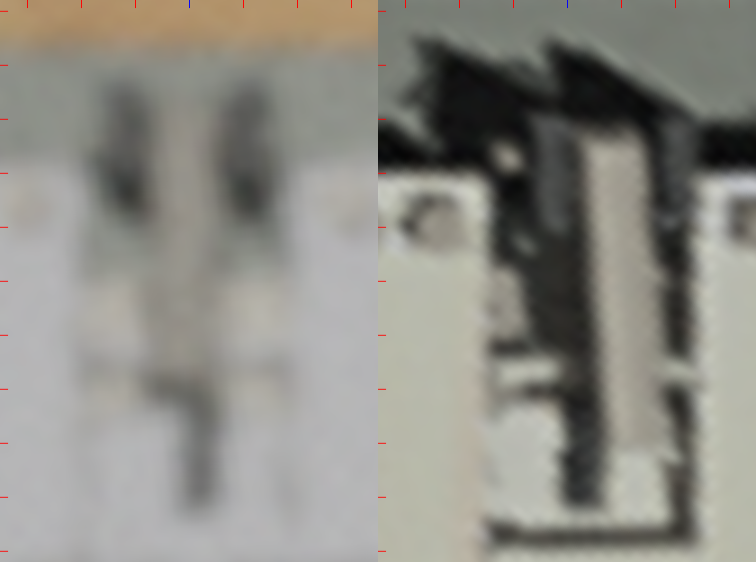

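The latch arm has dropped: its face is brighter and the tip is shifted. I'll hold with the push relaxed and check that it is fully home.

Emit:
send_rows --steps '[[[0,0.0002,0],[0,0,0],0.01],[[0,0.0004,0],[0,0,0],0.01],[[0,0.0004,0],[0,0,0],0.01],[[0,0.0004,0],[0,0,0],0.01],[[0,0.0004,0],[0,0,0],0.01]]'

```text
time_s: 16.63
tool_pos: [0.4269, 0.0738, 0.0574]
tool_rot: [179.9, 0.2, -7.3]
force: [-6.0, -0.7, 6.3]
grip_width: 0.0156
```

```bash
python3 win.py w10.png
python3 - <<'E'
import cv2,numpy as np
a=[cv2.imread(f'pics/w{i}.png')[:,378:] for i in(8,9)]+[cv2.imread('pics/w10.png')[:,378:]]
im=np.hstack(a);cv2.imwrite('pics/cmp.png',cv2.resize(im,(790,int(im.shape[0]*790/im.shape[1])))) 
import sys;sys.argv=['','x.png']
from win import *
c=cam('scene');s=.9*6
# where tip corners appear in rect (z=39) coords, for latch tip at angle: home z52, resting
for nm,x,z in(('home',66,52),('rest',67,62)):
    for dz in(4,-4):
        for y in(6,-6):
            P=W(x,y,z+dz)+[0,.0015,0];u,v=proj(c,P);q=pt(c,u,v,.039)-[0,.0015,0]
            j=M.T@(q[:2]-A)*1000;print(nm,dz,y,'px',(35-j[1])*s,(142-j[0])*s)
E
```

```text
home 4 6 px 198.32275584439682 442.9624647159035
home 4 -6 px 264.3393890889295 442.96246471590337
home -4 6 px 178.4950663431531 427.4879729975225
home -4 -6 px 243.93352526239784 427.4879729975235
rest 4 6 px 223.6055789529682 457.1315843555401
rest 4 -6 px 290.3594579159822 457.13158435554
rest -4 6 px 203.33454484156303 441.360343493723
rest -4 -6 px 269.49732157506565 441.3603434937229
```

View pics/cmp.png

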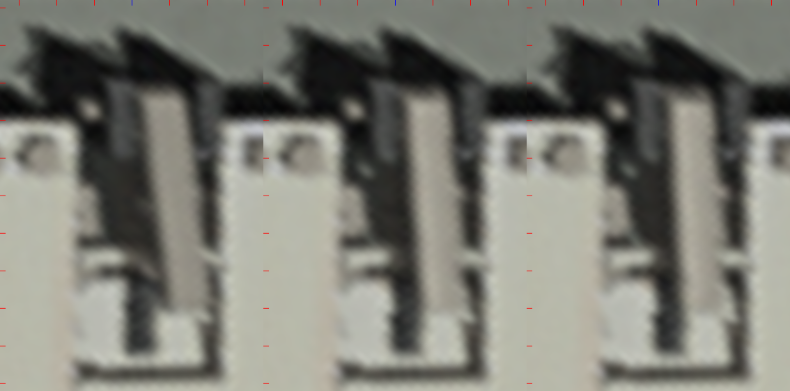

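Run:
```python
import sys;sys.argv=['','w11.png']
from win import *
from scipy.spatial.transform import Rotation
c=cam('scene');o=env.get_obs();print(o['force'],o['tool_pos'])
im=cv2.resize(c['pixels'][185:245,285:345,::-1],(600,600),interpolation=cv2.INTER_CUBIC)
for nm,z,col in(('home',52,(0,255,0)),('rest',68,(0,0,255))):
    e=np.array([116,46]);# arm top face: centreline passes from pin(116,46) to tip
    L=50;dz=z-46;x=116-np.sqrt(L*L-dz*dz)
    d=np.array([x-116,dz])/L;n=np.array([d[1],-d[0]]);n=n if n[1]>0 else -n
    for y in(6,-6):
        q=[]
        for t in(15,50):
            p=e+d*t+n*4;u,v=proj(c,W(p[0],y,p[1])+[0,.0015,0]);q.append((int((u-285+.5)*10),int((v-185+.5)*10)))
        cv2.line(im,q[0],q[1],col,1)
cv2.imwrite('pics/l1.png',im)
```

```text
[-5.58611442 -0.64560061  5.15274998] [0.42686504 0.07377271 0.05737507]
```

View pics/l1.png

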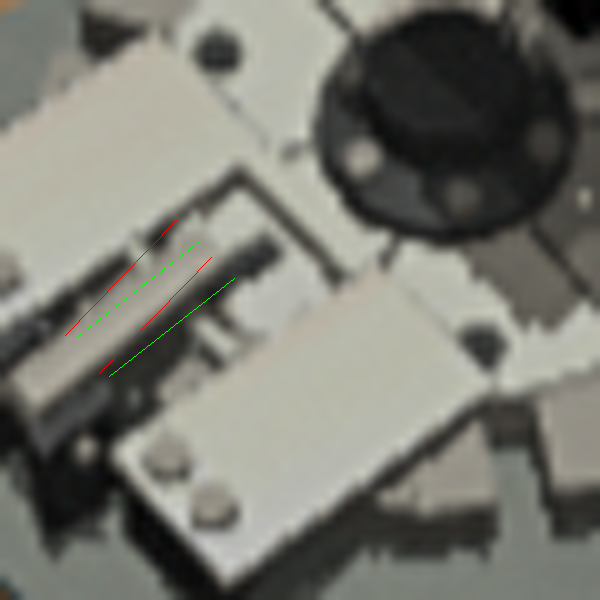

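Run:
```python
import sys;sys.argv=['','w11.png']
from win import *
c=cam('scene');s=5.4
for z in(50,52,54,56,58,60,62,64,66,68,70):
    e=np.array([116,46]);L=50;dz=z-46;x=116-np.sqrt(L*L-dz*dz);d=np.array([x-116,dz])/L;n=np.array([d[1],-d[0]]);n=n if n[1]>0 else -n
    r=[]
    for t in(0,50):
        p=e+d*t+n*4;u,v=proj(c,W(p[0],6,p[1])+[0,.0015,0]);q=pt(c,u,v,.039)-[0,.0015,0];j=M.T@(q[:2]-A)*1000;r.append(((35-j[1])*s+378,(142-j[0])*s))
    print(z,np.round(r).tolist(),'slope',round((r[1][0]-r[0][0])/(r[1][1]-r[0][1]),3))
```

```text
50 [[561.0, 156.0], [571.0, 436.0]] slope 0.035
52 [[561.0, 155.0], [576.0, 438.0]] slope 0.053
54 [[561.0, 154.0], [581.0, 440.0]] slope 0.07
56 [[561.0, 154.0], [586.0, 441.0]] slope 0.087
58 [[561.0, 153.0], [591.0, 441.0]] slope 0.104
60 [[561.0, 152.0], [596.0, 441.0]] slope 0.121
62 [[561.0, 151.0], [601.0, 441.0]] slope 0.139
64 [[561.0, 150.0], [606.0, 439.0]] slope 0.156
66 [[561.0, 149.0], [611.0, 438.0]] slope 0.174
68 [[560.0, 148.0], [616.0, 436.0]] slope 0.193
70 [[560.0, 147.0], [621.0, 433.0]] slope 0.213
```

View pics/w11.png

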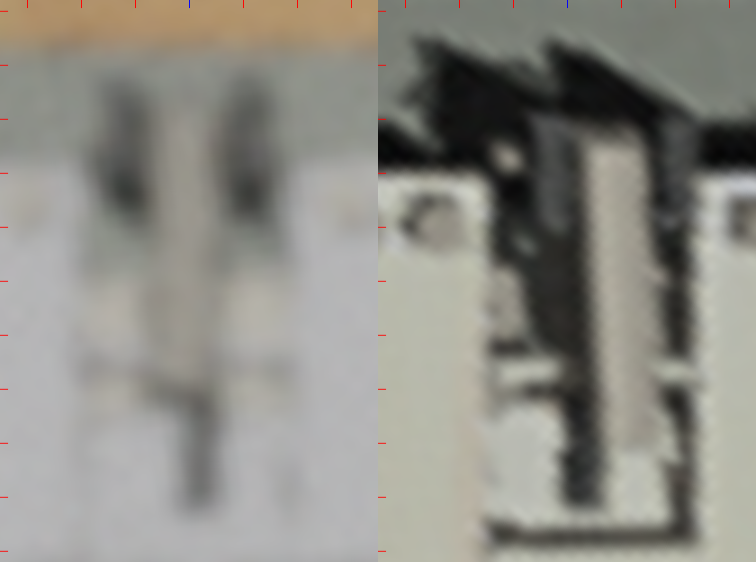

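Run:
```python
import cv2,numpy as np
for f in('w4','w8','w9','w11'):
    g=cv2.imread(f'pics/{f}.png',0).astype(float)[:,378:]
    L=[];Rr=[];V=[]
    for v in range(180,430,10):
        row=g[v-2:v+3].mean(0);d=np.gradient(cv2.GaussianBlur(row[None],(0,0),3)[0])
        l=170+np.argmax(d[170:260]);L.append(l);V.append(v)
    p=np.polyfit(V,L,1)
    res=np.abs(np.polyval(p,V)-L);k=res<6;p=np.polyfit(np.array(V)[k],np.array(L)[k],1)
    print(f,p.round(3),k.sum(),'tip edge x@440',np.polyval(p,440).round(1),'bright',g[250:330,225:255].mean().round(1))
    t=cv2.imread(f'pics/{f}.png',0).astype(float)[:,165:200].mean(1)
    print('  top prof',t[330:420:6].round(0))
```

```text
w4 [1.24000e-01 1.86905e+02] 7 tip edge x@440 241.4 bright 136.3
  top prof [140. 139. 137. 135. 128. 121. 113. 107. 107. 111. 119. 127. 129. 130.
 132.]
w8 [1.45000e-01 1.81894e+02] 25 tip edge x@440 245.8 bright 137.9
  top prof [139. 139. 138. 136. 130. 122. 110. 100.  94.  95. 100. 109. 116. 123.
 129.]
w9 [7.80000e-02 1.93738e+02] 25 tip edge x@440 227.9 bright 159.6
  top prof [144. 145. 145. 145. 143. 141. 135. 128. 119. 110. 107. 107. 113. 121.
 129.]
w11 [6.20000e-02 1.96595e+02] 25 tip edge x@440 223.7 bright 162.6
  top prof [150. 150. 149. 149. 148. 149. 147. 143. 136. 126. 117. 112. 113. 118.
 126.]
```

The latch is still sinking (edge 227.9 → 223.7 px between pictures), so I'll give it a second.

Emit:
send_rows --steps '[[[0,0,0],[0,0,0],0.01],[[0,0,0],[0,0,0],0.01],[[0,0,0],[0,0,0],0.01],[[0,0,0],[0,0,0],0.01],[[0,0,0],[0,0,0],0.01]]'

```text
time_s: 17.6
tool_pos: [0.4269, 0.0737, 0.0574]
tool_rot: [179.9, 0.2, -7.3]
force: [-6.7, -0.5, 5.7]
grip_width: 0.0155
```

```bash
cat > edge.py <<'E'
import sys,os
f=sys.argv[1]
from win import *
c=env.get_obs();print(c['tool_pos'].round(4),c['force'].round(1),c['grip_width'])
g=cv2.imread('pics/'+f,0).astype(float)[:,378:];L=[];V=[]
for v in range(180,430,10):
    row=g[v-2:v+3].mean(0);d=np.gradient(cv2.GaussianBlur(row[None],(0,0),3)[0]);L.append(170+np.argmax(d[170:260]));V.append(v)
p=np.polyfit(V,L,1);print(f,p.round(3),np.polyval(p,440).round(1),g[250:330,225:255].mean().round(1))
t=cv2.imread('pics/'+f,0).astype(float)[:,165:200].mean(1);print(t[330:420:6].round(0))
E
python3 edge.py w12.png; python3 edge.py w13.png
```

```text
[0.4269 0.0738 0.0574] [-4.9 -0.3  5.4] 0.015325120399838181
w12.png [6.00000e-02 1.97178e+02] 223.4 162.5
[149. 149. 149. 149. 149. 150. 147. 142. 136. 127. 119. 114. 114. 119.
 126.]
[0.4268 0.0738 0.0574] [-5.2 -0.9  4.6] 0.015714548491704707
w13.png [5.90000e-02 1.97202e+02] 223.4 162.5
[149. 149. 149. 149. 149. 149. 146. 142. 135. 125. 116. 111. 112. 117.
 125.]
```

The latch has settled at slope 0.06, close to the predicted home value of 0.053. I'll ease the wheel about 1 mm further to check for play and any further sinking.

Emit:
send_rows --steps '[[[0,-0.0004,0],[0,0,0],0.01],[[0,-0.0008,0],[0,0,0],0.01],[[0,-0.0012,0],[0,0,0],0.01],[[0,-0.0014,0],[0,0,0],0.01],[[0,-0.0014,0],[0,0,0],0.01]]'

```text
time_s: 18.22
tool_pos: [0.427, 0.0745, 0.0574]
tool_rot: [179.9, 0.2, -7.3]
force: [-6.1, -1.5, 6.2]
grip_width: 0.016
```

```bash
python3 edge.py w14.png
```

```text
[0.4269 0.0745 0.0574] [-5.6 -2.3  6.5] 0.015959449206733874
w14.png [-3.00000e-03  2.07254e+02] 206.0 152.1
[170. 170. 169. 169. 169. 169. 168. 168. 165. 161. 155. 146. 136. 129.
 128.]
```

View pics/w14.png

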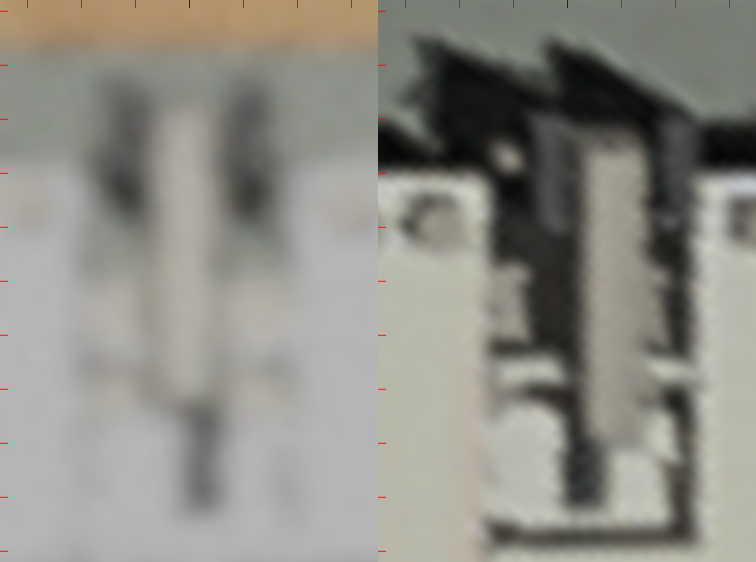

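It sank much further (edge 223 → 206 px, 40 px in total against about 35 predicted), so that is the full drop. The earlier stop was a half-depth hang-up. I'll relax the push and confirm.

Emit:
send_rows --steps '[[[0,0.0003,0],[0,0,0],0.01],[[0,0.0006,0],[0,0,0],0.01],[[0,0.0006,0],[0,0,0],0.01],[[0,0.0006,0],[0,0,0],0.01],[[0,0.0006,0],[0,0,0],0.01]]'

```text
time_s: 18.73
tool_pos: [0.427, 0.0745, 0.0574]
tool_rot: [179.9, 0.2, -7.3]
force: [-6.2, -0.8, 5.0]
grip_width: 0.0156
```

```bash
python3 edge.py w15.png;python3 - <<'E'
import sys;sys.argv=['','x.png']
from win import *
c=cam('scene')
cv2.imwrite('pics/l2.png',cv2.resize(c['pixels'][185:245,285:345,::-1],(600,600),interpolation=cv2.INTER_CUBIC))
E
```

```text
[0.427  0.0745 0.0574] [-5.7  0.5  5.1] 0.015189537643074895
w15.png [-3.00000e-03  2.07518e+02] 206.0 151.9
[170. 171. 170. 170. 169. 170. 169. 167. 164. 160. 154. 145. 136. 130.
 130.]
```

View pics/l2.png

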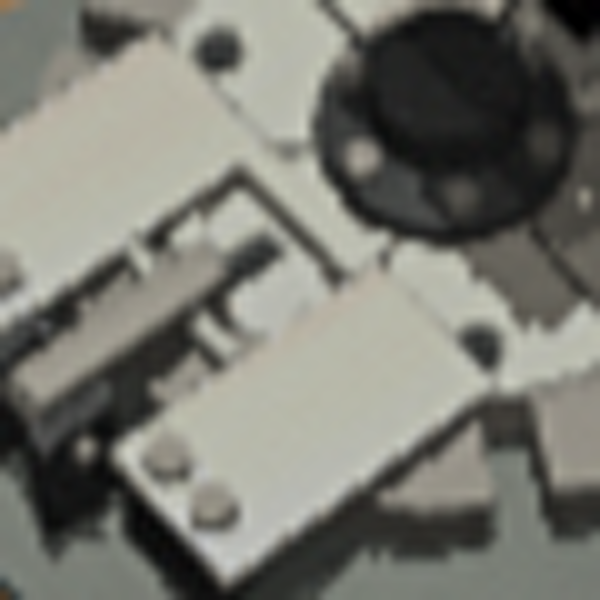

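The latch arm now lies level and steady, with the bar below its tip inside the window at (255,250). Releasing, with no lateral motion.

Emit:
send_rows --steps '[[[0,0,0],[0,0,0],0.02],[[0,0,0],[0,0,0],0.03],[[0,0,0],[0,0,0],0.045],[[0,0,0],[0,0,0],0.045],[[0,0,0],[0,0,0],0.045]]'

```text
time_s: 19.4
tool_pos: [0.429, 0.075, 0.0577]
tool_rot: [-180.0, -0.0, -7.3]
force: [-0.7, 0.2, 0.5]
grip_width: 0.0388
```

Emit:
send_rows --steps '[[[0,0,0],[0,0,0],0.045],[[0,0,-0.01],[0,0,0],0.045],[[0,0,-0.03],[0,0,0],0.045],[[0,0,-0.06],[0,0,0],0.045],[[0,0,-0.09],[0,0,0],0.045]]'

```text
time_s: 19.82
tool_pos: [0.4279, 0.0752, 0.1488]
tool_rot: [-180.0, 0.1, -7.2]
force: [0.3, 0.7, 1.3]
grip_width: 0.0451
```

```bash
python3 edge.py w16.png;python3 - <<'E'
import sys;sys.argv=['','x.png']
from win import *
c=cam('scene')
cv2.imwrite('pics/l3.png',cv2.resize(c['pixels'][130:270,260:400,::-1],(600,600),interpolation=cv2.INTER_CUBIC))
E
```

```text
[0.4323 0.0756 0.1528] [1.1 0.4 0.2] 0.044718393214221525
w16.png [-3.00000e-03  2.07295e+02] 205.8 152.9
[170. 170. 169. 169. 169. 170. 169. 169. 166. 161. 155. 146. 138. 132.
 131.]
```

View pics/l3.png

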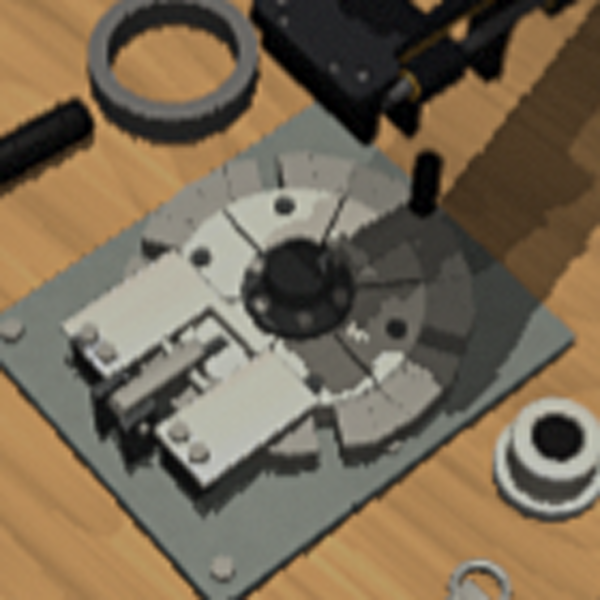

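View pics/w16.png

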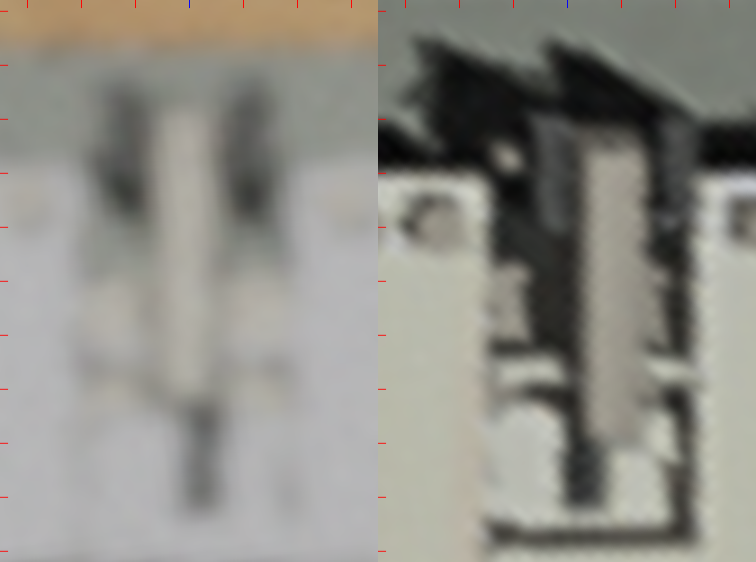

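The gripper is clear, the latch is level in its notch, and the bar is whole in the window at about −2 to −3°. Nothing has changed since I let go. I'll let the arm settle, then hand in.

Emit:
send_rows --steps '[[[0,0,-0.01],[0,0,0],0.045],[[0,0,-0.02],[0,0,0],0.045],[[0,0,-0.02],[0,0,0],0.045],[[0,0,-0.02],[0,0,0],0.045],[[0,0,-0.02],[0,0,0],0.045]]'

```text
time_s: 20.48
tool_pos: [0.4285, 0.0749, 0.1674]
tool_rot: [180.0, 0.0, -7.3]
force: [0.1, -0.3, 0.0]
grip_width: 0.0452
```

```bash
python3 edge.py w17.png; python3 -c "
from cell import env
print(env.sign_off())"
```

```text
[0.4283 0.0749 0.1671] [-0.1 -0.5 -0.8] 0.04511169310214117
w17.png [-2.00000e-03  2.07022e+02] 206.3 152.6
[171. 170. 170. 169. 170. 170. 169. 168. 165. 160. 155. 147. 139. 133.
 131.]
the job is handed in; nothing more can be done
None
```

The job is handed in at about 20.6 s: the latch is down in its notch, the bar shows whole in the window, and the gripper is clear of everything.

- **Turning:** I turned the crank about 66° clockwise until the bar was at about +4° and whole in the window, with the latch still standing. While I was letting go, a stray 6 mm offset in my move nudged the wheel by less than 1°; the bar stayed in the window.
- **Latch:** I tipped it from behind with closed fingers. I then regripped the crank at 6 N and eased the wheel on in steps of 0.5 mm or less. The sideways force at the wrist read 3.6 N or less, mostly the bearing's own drag.
- **Half-depth stop:** The latch first hung up partway into the notch. Easing on about 0.8 mm more let it drop the rest of the way.
- **Last checks:** The latch's image position did not change after letting go or in the final picture. Its total drop measured 40 px against about 35 px predicted. The bar sits at about −2 to −3° and the wrist force was near zero.
- **Not tested or in doubt:** I did not push on the wheel to prove the lock, so as not to load the latch. The absolute picture positions of the latch were off my prediction by a few millimetres, so "fully home" rests on the relative drop and its level look. I did not take a final full view of the other items on the bench; none came into contact with the arm in the views I took.

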